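# Roll the thick shaft up to the stop rail

## Task

Roll the thick steel shaft along the top of the tool cabinet, away from you, until it lies along the stop rail and rests against it, ready to be measured. Roll it, do not pick it up; bring it gently against the rail, and leave the slim rod where it lies.

Things in the scene. Friction and masses are not known exactly. Their poses are not given: they have to be found in the camera images.
- shaft_center (a point): Centre of the thick shaft: a plain bright steel cylinder 36 mm in diameter, 100 mm long, 0.3 to 0.7 kg, lying on the cabinet top (z = 0); this point is on its axis, half-way along, 18 mm up. Its y axis runs along the shaft, across the robot's view; its z axis points up at the start and turns as it rolls. It rolls when pushed from behind and, let go when rolling slowly, stops within about 2 cm.
- rod_center (a point): Centre of the slim rod, to be left alone: a bright steel cylinder also 100 mm long but only 20 mm in diameter, lying to the left or right of the thick shaft, next to it or beyond a bearing; this point is on its axis, half-way along, 10 mm above the top. Its y axis runs along the rod. A low rim (front 10 mm, sides and back 20 mm high) runs round the cabinet top.
- stop: The stop rail, fixed: a dark steel angle 400 mm long across the far part of the cabinet top, beyond both cylinders. Origin: half-way along, at the foot of the upright face that looks to the robot (30 mm high, at x = 0). Its x axis points away from the robot, square to the face, its y axis along the rail; a 20 mm foot with screws lies behind. Shaft against it: axis 18 mm before the face.

How it is judged:
By the outcome, as a careful person would: the job done as asked, in the order asked, and still so for the second after the job is handed in, with the robot touching nothing.
It also fails if it takes over 32 s, if anything falls off the work surface, if the arm or the gripper's body presses on something with over 40 N, if the wrist force passes 120 N, or if a joint passes its speed limit or range.

## Robot

A 6-joint arm with a two-finger parallel gripper is mounted at the origin on a cart in front of the work surface, level with it; the furniture and walls round the work are solid. World frame = base frame: x ahead of the robot, y to its left, z up, the work surface at z = 0. Lengths are in mm, angles in rad, forces in N, time in s.
With the tool pointing down it reaches from about 275 to 1000 mm from the base axis. Payload 8.4 kg.
Tool frame: the origin (TCP) lies on the centre line of the jaws, within the pads' length; the fingertips stand r.tip_reach ahead of it and the grasp point (between the pads) lies 11 mm behind it (r.tip_reach is the distance from the TCP to the fingertips, in mm); z points along the fingers, y is the line along which they close (so a half turn about z gives the same grasp; the last joint's range is limited). The gripper opens to 85 mm and grips with 20 to 120 N. Pads are 22 mm wide; open, the fingers measure 114 mm over their backs; the gripper's body (76 mm by 85 mm) begins 54 mm behind the grasp point. The pads swing forward as they close: fully open they stand 13 mm farther back than shut.
Start: joints at [-1.314, 0.353, 1.633, -0, 1.155, -0.002], TCP at [159.949, -604.189, 239.281] pointing down, gripper open.
Joint ranges: [-2.63, 2.63], [-0.92, 2.1], [0.06, 2.66], [-1.3, 4.44], [0, 2.69], [-3.02, 3.02]. Speed limits (rad/s): [2.22, 2.22, 2.79, 3.14, 3.14, 3.14].

## Interface

Orientations are given as [roll, pitch, yaw] about the fixed x, y, z axes, in that order (R = Rz(yaw) Ry(pitch) Rx(roll)).
In Python, from rig import r gives the robot as it stands.
- The arm moves only by the tool carry_out, never from a script. Its argument "targets" is a list of rows, each an object with "dp": the shift along the tool's x, y, z in mm, a list of three; "yaw": the turn about the tool's z in degrees. A call has 1 to 12 rows; each row is the pose to reach, as a shift and turn from the pose commanded when the call began, along the tool's axes at that moment; what a row does not reach only later rows make up. A row lasts 1/8 s, in which the tool goes at most 62.5 mm and 10.7 degrees, less where a joint would pass 70% of its speed; a pose out of reach is approached as far as the arm can. A call with a gripper value outside its range is refused whole. "fingers" is the opening, from -1 (shut) to 1 (fully open), so that 0 is half open, set as the call begins (left out, the last holds). The fingers move at their own pace and stop on an object; "grip_force" is the grip in N (left out, the last holds). Time passes only in rows, so rows that repeat a pose let the fingers close. It gives the time, the measured TCP pose, the force, the opening and the grip force at its end, in the units of the state.
- r.sense(): the state, without advancing time (a new reading comes with each control period).
- r.grab_frame(name): name is "scene" or "side" or "wrist"; returns the picture (384x512x3 uint8, red, green, blue); there is no depth.
- r.get_calibration(name): a dict with "fx", "fy", "cx", "cy" (pixels), "rvec" (rotation vector, rad) and "tvec" (3), from world to camera coordinates, as OpenCV has them. Camera axes: x right, y down, z forward; pixel columns grow to the right and rows downward; lengths in mm; the calibration is good to about 2 mm. A picture is of the moment at which its call begins: read the wrist's pose just before it. get_calibration takes no time and is no camera call; for the wrist camera it gives the pose at the moment of the call.
- r.sign_off(): hands the job in; it is judged then, once.
The state is a dict: "clock": time; "qpos": joint angles; "qvel": joint speeds; "joint_efforts": joint torques, N m; "eef_pos": TCP position; "tcp_rot": TCP orientation; "contact_force": force on the tool from outside, world axes, zero at the start; "wrist_torque": the same for the moment, N m; "opening": opening from 0.0 (shut) to 1.0 (fully open); "grasp_force": force on a finger pad.
Only numpy, scipy, OpenCV 4.12 (cv2) and the standard library are available. Lean on these libraries where they do the work, as an engineer would, in place of code of your own. Each camera call takes 0.05 s, during which the arm holds its last target. There are 200 camera calls.

## Working session

There is one attempt and no reset: what is moved stays moved. The work goes in short steps, Python scripts to look and compute and a tool call to move; the robot and the scene stay as the last step left them, time stands still between calls to the robot, and variables do not carry over. Pictures are saved under pics/ and viewed, at most 10 in all, crops included, and the job is handed in when it is done.

Besides the shell and the picture viewer there is one more tool, called after ">>>" by a JSON object that holds its "name" and its "arguments". carry_out: Moves the arm, as the interface text tells. Its arguments: {"type":"object","properties":{"targets":{"type":"array","items":{"type":"object","properties":{"dp":{"type":"array","items":{"type":"number"}},"yaw":{"type":"number"}}}},"fingers":{"type":"number"},"grip_force":{"type":"number"}},"required":["targets"]}

```bash
mkdir -p pics; ls; python3 - <<'E'
from rig import r
import cv2
s=r.sense();print(s['clock'],s['eef_pos'],s['tcp_rot'],s['opening'],r.tip_reach)
for n in("scene","side"):
    cv2.imwrite(f'pics/{n}0.png',r.grab_frame(n)[:,:,::-1]);c=r.get_calibration(n);print(c)
E
```

```text
pics
0.0 [ 159.81687584 -603.73712647  238.55454931] [-3.14021158e+00 -8.70502725e-06  2.58769989e-01] 0.9989646896345767 8.0
{'fx': 417.4260321695109, 'fy': 417.4260321695109, 'cx': 251.28782354049784, 'cy': 196.22702497347933, 'rvec': array([ 2.28308853, -0.87665619,  0.31703861]), 'tvec': array([-462.85696029,  274.85024692,  672.52180697])}
{'fx': 354.94805793979276, 'fy': 354.94805793979276, 'cx': 250.5532127676755, 'cy': 192.8243539302373, 'rvec': array([ 2.09708029, -0.33722294,  0.20962166]), 'tvec': array([-564.41526363,   92.45307651,  783.06055063])}
```

View pics/scene0.png

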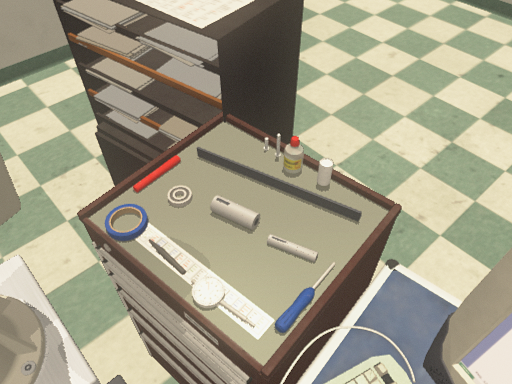

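View pics/side0.png

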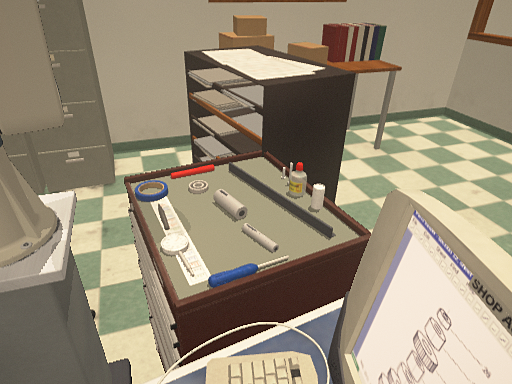

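The scene view shows the thick shaft at about (235,211), the rod at (292,248) and the rail from (198,150) to (359,215). I'll enlarge the picture to pick edges.

```bash
cat > h.py <<'E'
import numpy as np,cv2
from rig import r
def ray(c,uv):
    R=cv2.Rodrigues(c['rvec'])[0];d=np.array([(uv[0]-c['cx'])/c['fx'],(uv[1]-c['cy'])/c['fy'],1.])
    return -R.T@c['tvec'],R.T@d
def onz(c,uv,z):
    o,d=ray(c,uv);return o+d*(z-o[2])/d[2]
def proj(c,p):
    return cv2.projectPoints(np.float64(p).reshape(-1,3),c['rvec'],c['tvec'],np.array([[c['fx'],0,c['cx']],[0,c['fy'],c['cy']],[0,0,1.]]),None)[0][:,0]
E
python3 - <<'E'
from h import *
for n,(x0,y0) in dict(scene=(185,140),side=(190,155)).items():
    im=cv2.imread(f'pics/{n}0.png')[y0:y0+135,x0:x0+180]
    cv2.imwrite(f'pics/{n}0c.png',cv2.resize(im,None,fx=4.4,fy=4.4,interpolation=cv2.INTER_CUBIC))
c=r.get_calibration('scene')
for uv,z in [((198,150),30),((359,213),30),((235,211),18),((292,248),10)]: print(uv,onz(c,uv,z).round(1))
E
```

```text
(198, 150) [572.6 130.1  30. ]
(359, 213) [ 698.5 -237.    30. ]
(235, 211) [524.1 -58.2  18. ]
(292, 248) [ 549.9 -197.4   10. ]
```

View pics/scene0c.png

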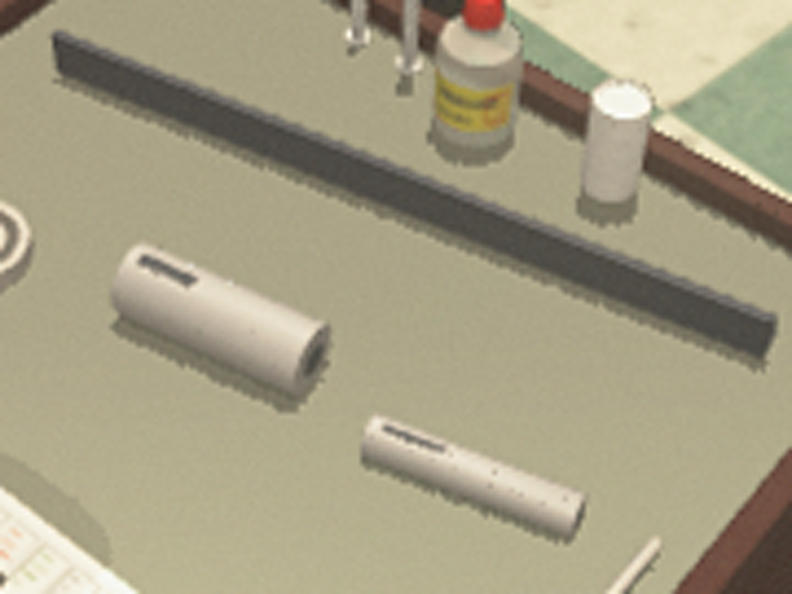

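```bash
python3 - <<'E'
from h import *
c=r.get_calibration('scene')
f=lambda a,z:onz(c,(a[0]/4.4+185-.4,a[1]/4.4+140-.4),z)
for n,a,b,z in [('shaft',(126,277),(313,358),18),('rod',(367,440),(576,516),10),('foot',(60,76),(765,357),0),('top',(53,36),(772,318),30)]:
    p,q=f(a,z),f(b,z);d=p-q;print(n,p.round(1),q.round(1),((p+q)/2).round(1),np.linalg.norm(d).round(1),'tilt deg',np.degrees(np.arctan2(-d[0],d[1])).round(2))
cc=r.get_calibration('side')
print(proj(cc,[(573,130,30),(698,-237,30)]).round(1))
E
```

```text
shaft [505.2 -10.2  18. ] [ 538.2 -106.1   18. ] [521.7 -58.1  18. ] 101.4 tilt deg 19.03
rod [ 529.2 -151.9   10. ] [ 568.4 -241.5   10. ] [ 548.8 -196.7   10. ] 97.8 tilt deg 23.68
foot [575.9 139.    0. ] [ 704.7 -237.6    0. ] [640.3 -49.3   0. ] 398.0 tilt deg 18.88
top [574.8 138.3  30. ] [ 702.3 -236.6   30. ] [638.6 -49.1  30. ] 396.0 tilt deg 18.78
[[228.9 163.1]
 [330.  227.8]]
```

View pics/side0c.png

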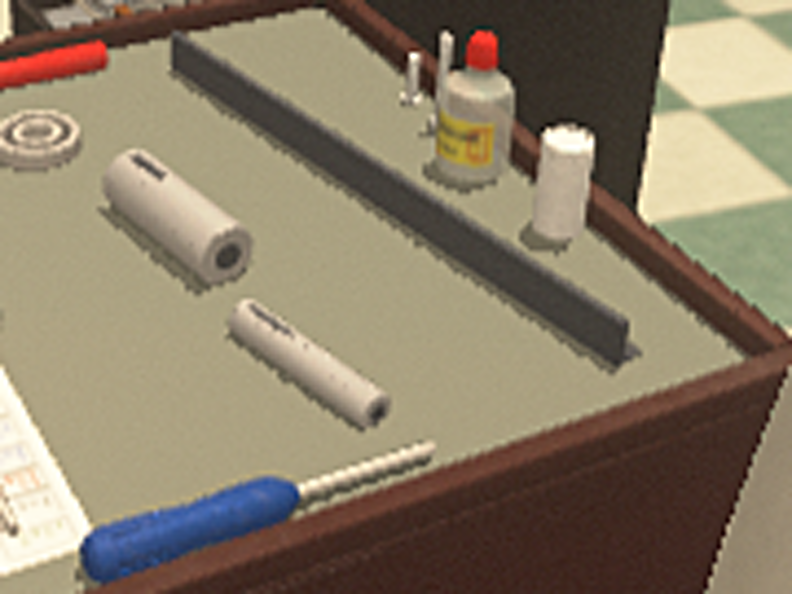

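```bash
python3 - <<'E'
from h import *
s=r.sense();p=np.array(s['eef_pos']);R=cv2.Rodrigues(np.zeros(3))[0]
from scipy.spatial.transform import Rotation as Ro
R=Ro.from_euler('xyz',s['tcp_rot']).as_matrix()
n=np.array([np.cos(np.radians(18.85)),np.sin(np.radians(18.85)),0])
t=np.array([521.7,-58.1,0])-62*n
for z in (240,120,20): t[2]=z;print(z,t.round(1),(R.T@(t-p)).round(1))
t[2]=240;P=[p+(t-p)*k for k in np.linspace(0,1,6)]
for cn in('scene','side'):
    c=r.get_calibration(cn);print(proj(c,P).round().tolist());print(ray(c,(0,0))[0].round())
c=r.get_calibration('scene')
for uv in [(208,292),(182,265),(126,221),(300,300)]:print(uv,onz(c,uv,10).round())
cv2.imwrite('pics/wrist0.png',r.grab_frame('wrist')[:,:,::-1])
E
```

```text
240 [463.  -78.1 240. ] [ 427.6 -430.5   -0.8]
120 [463.  -78.1 120. ] [ 427.6 -430.4  119.2]
20 [463.  -78.1  20. ] [ 427.6 -430.3  219.2]
[[341.0, 788.0], [290.0, 542.0], [258.0, 389.0], [236.0, 284.0], [220.0, 207.0], [208.0, 149.0]]
[ 192. -490.  682.]
[[-102.0, 460.0], [37.0, 306.0], [108.0, 226.0], [152.0, 178.0], [182.0, 145.0], [203.0, 122.0]]
[ 328. -767.  494.]
(208, 292) [ 372. -163.   10.]
(182, 265) [370. -86.  10.]
(126, 221) [346.  77.  10.]
(300, 300) [ 482. -284.   10.]
```

View pics/wrist0.png

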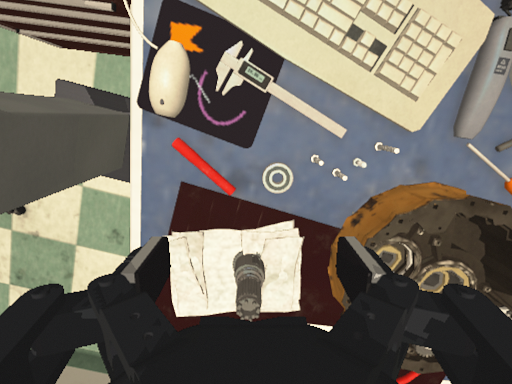

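The wrist view shows the side bench below the gripper (keyboard, calipers, jar at the lower right), and nothing tall between there and the cabinet. I'll go at this height to behind the shaft.

>>> {"name": "carry_out", "arguments": {"targets": [{"dp": [20,-20,0],"yaw": 0},{"dp": [60,-60,0],"yaw": -1},{"dp": [100,-100,0],"yaw": -2},{"dp": [142,-143,0],"yaw": -3},{"dp": [184,-185,0],"yaw": -4},{"dp": [226,-227,0],"yaw": -4},{"dp": [268,-270,0],"yaw": -4},{"dp": [310,-312,0],"yaw": -4},{"dp": [350,-352,0],"yaw": -4},{"dp": [390,-392,0],"yaw": -4},{"dp": [415,-418,0],"yaw": -4},{"dp": [427.5,-430.5,0],"yaw": -4}], "fingers": 0}}

```text
clock: 1.65
eef_pos: [463.6, -77.1, 239.2]
tcp_rot: [-3.141, 0.0, 0.331]
contact_force: [-0.6, -0.6, -0.6]
opening: 0.5
grasp_force: 0.0
```

>>> {"name": "carry_out", "arguments": {"targets": [{"dp": [0,0,20]},{"dp": [0,0,50]},{"dp": [0,0,80]},{"dp": [0,0,110]},{"dp": [0,0,130]},{"dp": [0,0,140]},{"dp": [0,0,140]}]}}

```text
schema error: expected keys dp, yaw
```

```bash
python3 - <<'E'
from h import *
s=r.sense();print(s['clock'],s['eef_pos'],s['tcp_rot'],s['opening'],r.tip_reach,s['contact_force'])
c=r.get_calibration('wrist');im=r.grab_frame('wrist')
n=np.array([.9464,.3231,0]);y=np.array([-.3231,.9464,0]);ce=np.array([521.7,-58.1,18])
print(proj(c,[ce,ce+50*y,ce-50*y,[640,-49,0]]).round(1).tolist())
cv2.imwrite('pics/w1.png',im[:,:,::-1]);cv2.imwrite('pics/s1.png',r.grab_frame('side')[90:300,100:400,::-1].repeat(2,0).repeat(2,1))
E
```

```text
1.65 [463.58199432 -77.07103761 239.17577769] [-3.14145864e+00  1.51625605e-04  3.30734135e-01] 0.5003332888028651 8.0 [-0.56240439 -0.60075514 -0.63055013]
[[253.0, 121.8], [212.7, 121.7], [293.4, 121.9], [278.1, 22.3]]
```

View pics/w1.png

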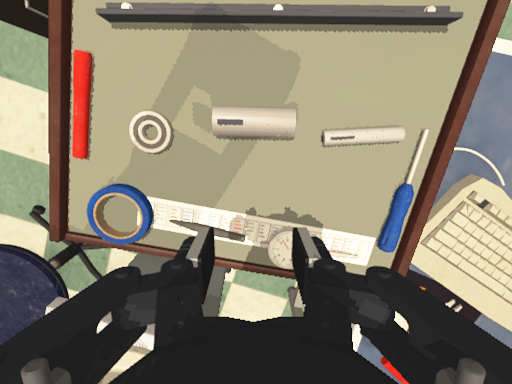

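The wrist view shows the shaft from (212,122) to (296,123), as predicted, parallel to the rail (faces at (105,20)–(455,24)), with the rod off to the right at (363,135). Next I'll descend behind the shaft.

>>> {"name": "carry_out", "arguments": {"targets": [{"dp": [0,0,15],"yaw": 0},{"dp": [0,0,45],"yaw": 0},{"dp": [0,0,85],"yaw": 0},{"dp": [0,0,125],"yaw": 0},{"dp": [0,0,160],"yaw": 0},{"dp": [0,0,185],"yaw": 0},{"dp": [0,0,200],"yaw": 0},{"dp": [0,0,210],"yaw": 0},{"dp": [0,0,216],"yaw": 0},{"dp": [0,0,219],"yaw": 0},{"dp": [0,0,219],"yaw": 0}]}}

```text
clock: 3.12
eef_pos: [463.3, -78.6, 20.6]
tcp_rot: [3.141, -0.001, 0.329]
contact_force: [-0.6, 0.5, 0.4]
opening: 0.498
grasp_force: 0.0
```

```bash
python3 - <<'E'
from h import *
s=r.sense();print(s['clock'],s['eef_pos'],s['tcp_rot'],s['opening'],r.tip_reach,s['contact_force'])
cv2.imwrite('pics/s2.png',cv2.resize(r.grab_frame('side')[130:280,160:340,::-1],None,fx=4,fy=4,interpolation=cv2.INTER_CUBIC))
E
```

```text
3.125 [463.29519297 -78.62285633  20.56375968] [ 3.14132398e+00 -5.04886718e-04  3.28775418e-01] 0.4980750753259603 8.0 [-0.62522487  0.54892229  0.44169157]
```

View pics/s2.png

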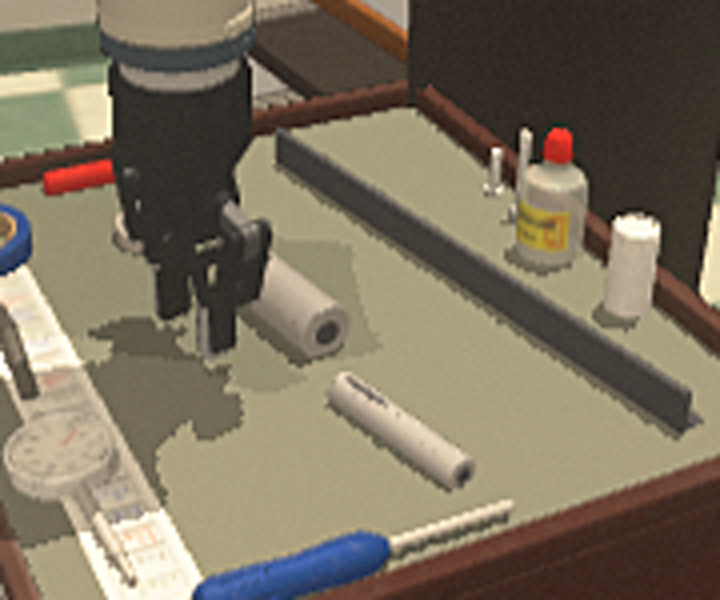

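The side view shows the fingers behind the shaft, with the near tip at crop (212,355), i.e. image (213,218.7). I'll check the tip height from that.

```bash
python3 - <<'E'
from h import *
c=r.get_calibration('side');t=np.array([463.3,-78.6,0]);y=np.array([-.3231,.9464,0]);n=np.array([.9464,.3231,0])
for z in(0,6,12,18):print(z,[(proj(c,[t-w*y-s*n+[0,0,z]])[0]-[160,130]).round(1).tolist() for w in(22,36) for s in(11,-11)])
E
```

```text
0 [[49.6, 93.7], [57.5, 90.4], [52.8, 96.6], [60.8, 93.2]]
6 [[49.5, 91.6], [57.4, 88.4], [52.7, 94.5], [60.7, 91.2]]
12 [[49.3, 89.5], [57.3, 86.3], [52.6, 92.4], [60.6, 89.1]]
18 [[49.2, 87.4], [57.2, 84.2], [52.5, 90.2], [60.5, 86.9]]
```

The tips are about 12–18 mm up. I'll lower 7 mm, then go forward slowly until contact.

>>> {"name": "carry_out", "arguments": {"targets": [{"dp": [2,0,4],"yaw": 0},{"dp": [6,0,7],"yaw": 0},{"dp": [11,0,7],"yaw": 0},{"dp": [16,0,7],"yaw": 0},{"dp": [20,0,7],"yaw": 0},{"dp": [24,0,7],"yaw": 0},{"dp": [27,0,7],"yaw": 0},{"dp": [30,0,7],"yaw": 0},{"dp": [33,0,7],"yaw": 0},{"dp": [36,0,7],"yaw": 0},{"dp": [39,0,7],"yaw": 0},{"dp": [42,0,7],"yaw": 0}]}}

```text
clock: 4.68
eef_pos: [503.0, -65.0, 13.3]
tcp_rot: [-3.142, 0.0, 0.329]
contact_force: [-0.6, -1.2, 0.3]
opening: 0.499
grasp_force: 0.1
```

>>> {"name": "carry_out", "arguments": {"targets": [{"dp": [3,0,0],"yaw": 0},{"dp": [6,0,0],"yaw": 0},{"dp": [9,0,0],"yaw": 0},{"dp": [12,0,0],"yaw": 0},{"dp": [15,0,0],"yaw": 0},{"dp": [18,0,0],"yaw": 0},{"dp": [21,0,0],"yaw": 0},{"dp": [24,0,0],"yaw": 0},{"dp": [27,0,0],"yaw": 0},{"dp": [30,0,0],"yaw": 0},{"dp": [33,0,0],"yaw": 0},{"dp": [36,0,0],"yaw": 0}]}}

```text
clock: 6.18
eef_pos: [537.0, -53.4, 13.2]
tcp_rot: [-3.142, 0.0, 0.329]
contact_force: [-0.2, 0.3, 0.2]
opening: 0.499
grasp_force: 0.1
```

```bash
python3 - <<'E'
from h import *
s=r.sense();print(s['clock'],s['eef_pos'],s['contact_force'])
a=r.grab_frame('side')[130:280,160:340,::-1];b=r.grab_frame('wrist')[:,:,::-1]
cv2.imwrite('pics/m3.png',np.hstack([cv2.resize(a,(400,333)),cv2.resize(b,(400,333),interpolation=cv2.INTER_AREA)]))
E
```

```text
6.175 [537.005361   -53.3907986   13.24561853] [-0.15714675  0.28523367  0.15641839]
```

View pics/m3.png

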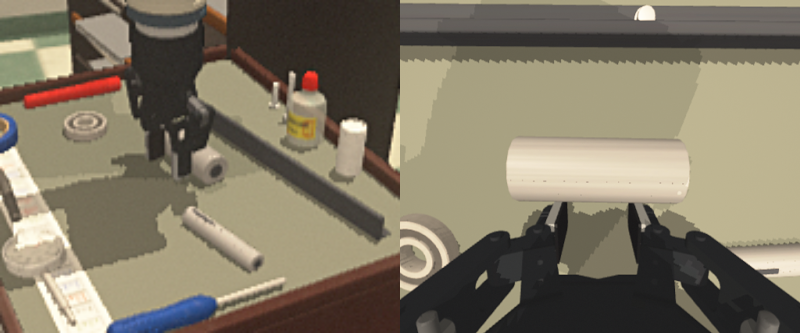

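The wrist view (right) shows the shaft across (507,140)–(688,170), just ahead of the fingers and parallel to the rail; the rod is untouched. About 51 mm remain, so I'll slow down towards the end.

>>> {"name": "carry_out", "arguments": {"targets": [{"dp": [3,0,0],"yaw": 0},{"dp": [6,0,0],"yaw": 0},{"dp": [9,0,0],"yaw": 0},{"dp": [12,0,0],"yaw": 0},{"dp": [15,0,0],"yaw": 0},{"dp": [18,0,0],"yaw": 0},{"dp": [21,0,0],"yaw": 0},{"dp": [24,0,0],"yaw": 0},{"dp": [27,0,0],"yaw": 0},{"dp": [29,0,0],"yaw": 0},{"dp": [31,0,0],"yaw": 0},{"dp": [33,0,0],"yaw": 0}]}}

```text
clock: 7.78
eef_pos: [568.2, -42.8, 13.3]
tcp_rot: [-3.142, 0.0, 0.329]
contact_force: [-1.1, 0.2, 0.2]
opening: 0.497
grasp_force: 0.2
```

>>> {"name": "carry_out", "arguments": {"targets": [{"dp": [1.5,0,0],"yaw": 0},{"dp": [3,0,0],"yaw": 0},{"dp": [4.5,0,0],"yaw": 0},{"dp": [6,0,0],"yaw": 0},{"dp": [7.5,0,0],"yaw": 0},{"dp": [9,0,0],"yaw": 0},{"dp": [10,0,0],"yaw": 0},{"dp": [11,0,0],"yaw": 0},{"dp": [12,0,0],"yaw": 0}]}}

```text
clock: 8.9
eef_pos: [579.5, -38.9, 13.3]
tcp_rot: [-3.142, 0.0, 0.329]
contact_force: [-0.0, 0.8, -0.3]
opening: 0.5
grasp_force: 0.1
```

```bash
python3 - <<'E'
from h import *
s=r.sense();print(s['clock'],s['eef_pos'],s['contact_force'])
a=r.grab_frame('side')[130:280,160:340,::-1];b=r.grab_frame('wrist')[:,:,::-1]
cv2.imwrite('pics/m4.png',np.hstack([cv2.resize(a,(290,240)),cv2.resize(b,(510,382))[:240]]))
E
```

```text
8.9 [579.49265771 -38.9181228   13.27297978] [-0.00522738  0.76316863 -0.29153644]
```

View pics/m4.png

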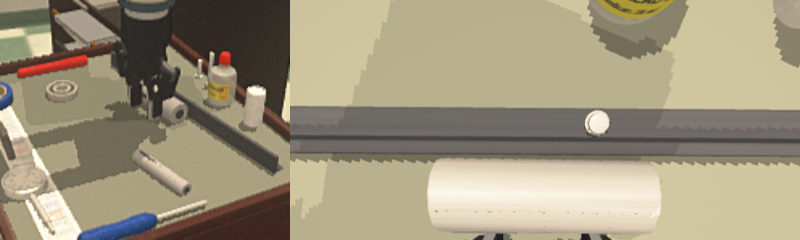

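The wrist view shows the shaft just short of the rail face: shaft edge at row ~160, rail at ~156. I'll creep on and watch the force.

>>> {"name": "carry_out", "arguments": {"targets": [{"dp": [0.8,0,0],"yaw": 0},{"dp": [1.6,0,0],"yaw": 0},{"dp": [2.4,0,0],"yaw": 0},{"dp": [3.2,0,0],"yaw": 0},{"dp": [4,0,0],"yaw": 0}]}}

```text
clock: 9.62
eef_pos: [583.0, -37.7, 13.2]
tcp_rot: [-3.141, 0.001, 0.329]
contact_force: [-2.5, -1.9, 1.9]
opening: 0.499
grasp_force: 1.3
```

>>> {"name": "carry_out", "arguments": {"targets": [{"dp": [0.6,0,0],"yaw": 0},{"dp": [1.2,0,0],"yaw": 0},{"dp": [1.8,0,0],"yaw": 0}]}}

```text
clock: 10.0
eef_pos: [583.5, -37.5, 13.1]
tcp_rot: [-3.141, 0.003, 0.329]
contact_force: [-6.2, -4.9, 5.8]
opening: 0.501
grasp_force: 4.2
```

The force has risen to ~8 N, so the shaft is on the rail. I'll back off gently and look.

>>> {"name": "carry_out", "arguments": {"targets": [{"dp": [-1,0,0],"yaw": 0},{"dp": [-2,0,0],"yaw": 0},{"dp": [-4,0,0],"yaw": 0},{"dp": [-8,0,0],"yaw": 0},{"dp": [-14,0,0],"yaw": 0},{"dp": [-22,0,0],"yaw": 0},{"dp": [-30,0,-5],"yaw": 0},{"dp": [-40,0,-20],"yaw": 0},{"dp": [-50,0,-50],"yaw": 0},{"dp": [-60,0,-80],"yaw": 0},{"dp": [-60,0,-100],"yaw": 0},{"dp": [-60,0,-100],"yaw": 0}]}}

```text
clock: 11.5
eef_pos: [529.1, -56.7, 115.6]
tcp_rot: [3.14, -0.004, 0.328]
contact_force: [-0.1, 0.7, -0.5]
opening: 0.501
grasp_force: 0.0
```

```bash
python3 - <<'E'
from h import *
s=r.sense();print(s['clock'],s['eef_pos'],s['contact_force'])
a=r.grab_frame('side')[150:250,200:340,::-1];b=r.grab_frame('wrist')[:250,:,::-1]
cv2.imwrite('pics/m5.png',np.vstack([cv2.resize(a,(420,300)),cv2.resize(b,(600,293))[:,90:510]]))
c=r.get_calibration('wrist');n=np.array([.9464,.3231,0]);y=np.array([-.3231,.9464,0]);f=np.array([639.5,-49.2,0])
E
```

```text
11.5 [529.10344596 -56.73720131 115.58823837] [-0.08994527  0.66960228 -0.48712078]
```

View pics/m5.png

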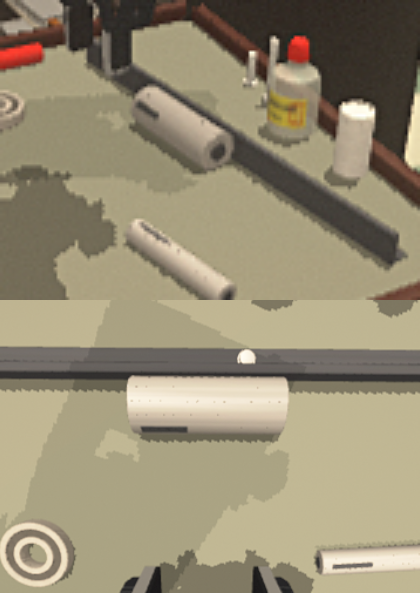

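The shaft lies along the rail, appears to touch it, and the rod is in place. I'll check the gap numerically.

```bash
python3 - <<'E'
from h import *
c=r.get_calibration('wrist');g=cv2.cvtColor(r.grab_frame('wrist'),cv2.COLOR_RGB2GRAY).astype(int)
n=np.array([.9464,.3231,0]);y=np.array([-.3231,.9464,0]);f=np.array([639.5,-49.2,0])
o=ray(c,(0,0))[0]; ob=np.array([(o-f)@n,o[2]]);print('cam in rail frame',ob.round(1))
for col in(195,215,235,255,275,295,305):
    p=g[50:125,col];d=np.diff(p)
    # rail lit top -> dark face edge, dark face->shaft bright, shaft->floor end
    up=int(np.argmax(d))+50.5
    print(col,p[:20].tolist(),'|bright start',up)
print(g[90:125,250].tolist())
def xz(row,col):
    o,d=ray(c,(col,row));return np.array([d@n,d[2]])
def rows(gap,col=250):
    C=np.array([-18-gap,18]);v=C-ob;L=np.hypot(*v);a=np.arcsin(18/L);out=[]
    rr=np.arange(30,140,.1);ang=[]
    for q in rr:
        w=xz(q,col);ang.append(np.arctan2(w[0]*v[1]-w[1]*v[0],w@v))
    return [round(rr[np.argmin(abs(np.array(ang)-s))],1) for s in(a,-a)]
for gap in(0,2,5):print(gap,rows(gap))
print('rail top/foot rows',proj(c,[f+[0,0,30],f,f+60*y+[0,0,30],f+60*y,f-60*y+[0,0,30],f-60*y]).round(1).tolist())
E
```

```text
cam in rail frame [-40.4 249.1]
195 [99, 91, 91, 96, 100, 99, 98, 97, 96, 89, 66, 48, 42, 93, 161, 196, 205, 207, 210, 213] |bright start 63.5
215 [100, 90, 89, 97, 98, 99, 97, 96, 96, 90, 67, 48, 45, 78, 152, 192, 201, 207, 211, 213] |bright start 63.5
235 [100, 90, 91, 100, 99, 98, 99, 96, 96, 90, 72, 53, 44, 81, 112, 161, 199, 207, 210, 212] |bright start 64.5
255 [99, 98, 97, 100, 99, 98, 96, 96, 95, 90, 69, 47, 45, 67, 117, 167, 195, 205, 208, 212] |bright start 63.5
275 [99, 98, 95, 96, 98, 98, 98, 97, 95, 92, 78, 59, 45, 52, 134, 181, 191, 201, 206, 209] |bright start 63.5
295 [153, 160, 122, 88, 98, 98, 97, 95, 95, 93, 82, 61, 44, 53, 97, 156, 188, 199, 205, 209] |bright start 64.5
305 [100, 100, 91, 91, 99, 98, 97, 96, 95, 94, 86, 62, 45, 46, 122, 174, 187, 197, 205, 208] |bright start 63.5
[229, 224, 220, 217, 211, 206, 202, 199, 197, 194, 187, 182, 177, 173, 173, 172, 165, 157, 150, 143, 136, 126, 115, 102, 99, 99, 100, 97, 126, 150, 155, 161, 161, 161, 160]
0 [np.float64(110.9), np.float64(61.2)]
2 [np.float64(113.5), np.float64(64.1)]
5 [np.float64(117.4), np.float64(68.4)]
rail top/foot rows [[292.2, 58.4], [287.3, 65.8], [208.9, 58.4], [214.4, 65.8], [375.6, 58.4], [360.1, 65.8]]
```

The gap comes out at about 0.3 mm, which is zero within measurement error, and it is even along the shaft.

```bash
python3 -c "
from rig import r
print(r.sign_off())"
```

```text
the job is handed in; nothing more can be done
None
```

I rolled the thick shaft up to the stop rail, where it now lies along it with no measurable gap (about 0.3 mm, within measurement error), left the slim rod where it was, and handed the job in at about 11.6 s with the arm clear.

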